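Open the shed safe's combination

TASK

Unlock the garden chemicals safe: roll its three thumbwheels so that the faces pointing straight up show 4, 2 and 5 pips, in that order from the wheel farthest from the bolt to the one beside it. Only when the code is set, draw the bolt fully open towards the robot, leaving the code showing and the other things on the shelf where they are.

Things in the scene. Friction and masses are not known exactly. Their poses are not given: they have to be found in the camera images.
- safe: green steel safe, fixed, 100 mm high, x -85..85, y -172..98 mm. Origin on the plate under the middle wheel; x away from the robot, y to its left (yaw within 0.3 rad of that). Three wheels stand half out of the top at y = 56, 0, -56 mm, between steel index posts (14 x 6 mm, 43 mm high) at y = 87 and -87 mm; the face pointing straight up is read. Draw bolt on top at y = -137 mm
- hub_a (a point): centre of the first (farthest from the bolt) thumbwheel, on its axle (its y axis, along the safe's y), 105 mm above the plate, 5 mm above the safe's top. Black drum 80 mm in diameter, 34 mm wide; six ribs across the rim, 60 deg apart, 8 mm thick, 34 mm long, tips 56 mm from the axle (16 mm proud); the six faces between them carry 1 to 6 white pips
- hub_b (a point): centre of the second (middle) thumbwheel, on its axle (its y axis, along the safe's y), 105 mm above the plate, 5 mm above the safe's top. Black drum 80 mm in diameter, 34 mm wide; six ribs across the rim, 60 deg apart, 8 mm thick, 34 mm long, tips 56 mm from the axle (16 mm proud); the six faces between them carry 1 to 6 white pips
- hub_c (a point): centre of the third (next to the bolt) thumbwheel, on its axle (its y axis, along the safe's y), 105 mm above the plate, 5 mm above the safe's top. Black drum 80 mm in diameter, 34 mm wide; six ribs across the rim, 60 deg apart, 8 mm thick, 34 mm long, tips 56 mm from the axle (16 mm proud); the six faces between them carry 1 to 6 white pips
- wheel_a (a joint): First (farthest from the bolt, leftmost from the robot) thumbwheel, rad. The face with k pips is straight up at q = (k-1)*pi/3 (ribs then 30 deg either side of the top); ribs stand at q + 30 deg + multiples of 60 deg from straight up towards the safe's +x. Growing q rolls the top to the safe's +x (away from the robot). Stops at -0.35 and 5.59, so no way round from 6 to 1. Stiff (2.5 N at a rib), no detents, stays put
- wheel_b (a joint): Second (middle) thumbwheel, rad. The face with k pips is straight up at q = (k-1)*pi/3 (ribs then 30 deg either side of the top); ribs stand at q + 30 deg + multiples of 60 deg from straight up towards the safe's +x. Growing q rolls the top to the safe's +x (away from the robot). Stops at -0.35 and 5.59, so no way round from 6 to 1. Stiff (2.5 N at a rib), no detents, stays put
- wheel_c (a joint): Third (next to the bolt) thumbwheel, rad. The face with k pips is straight up at q = (k-1)*pi/3 (ribs then 30 deg either side of the top); ribs stand at q + 30 deg + multiples of 60 deg from straight up towards the safe's +x. Growing q rolls the top to the safe's +x (away from the robot). Stops at -0.35 and 5.59, so no way round from 6 to 1. Stiff (2.5 N at a rib), no detents, stays put
- bolt_tab (a point): grip point of the bolt's upright steel tab, 14 mm (safe's x) by 34 mm (safe's y), reaching from 3 to 41 mm above the safe's top; the point is in the middle of its thickness and width, 26 mm above the safe's top (126 mm above the plate), and moves with it. Guide blocks along its path are low (up to 22 mm) and do not obstruct
- bolt (a joint): draw bolt, m: 0 fully shut (tab towards the safe's far side), 0.06 fully drawn against its stop; it grows as the tab moves towards the safe's -x (towards the robot). Stiff (about 2.5 N), stays where it is left.
- pots_mid (a point): bystander: stack of two nested terracotta pots, 120 mm across, 148 mm high; this point 70 mm up on its axis
- tub_mid (a point): bystander: red flip-top tub, 94 mm across, 91 mm high; this point 45 mm up on its axis
- torch_mid (a point): bystander: black solar torch lying on the plate, 150 mm long, 56 mm wide, 50 mm high; this point 22 mm up, mid-length
- ladle_mid (a point): bystander: stainless steel ladle lying on the plate, bowl 88 mm across and 36 mm high, handle 240 mm long along its x axis; this point in the bowl's centre, 20 mm up

How it is judged:
On the way, in this order (a step that is already met when the one before it is completed fails the run):
1. the three wheels show 4, 2, 5 while the bolt is still shut (value of joint wheel_a between 2.9416 and 3.3416 rad and value of joint wheel_b between 0.8472 and 1.2472 rad and value of joint wheel_c between 3.9888 and 4.3888 rad and value of joint bolt below 0.025 m), for 0.2 s.
2. the bolt is drawn fully with the code showing (value of joint wheel_a between 2.9416 and 3.3416 rad and value of joint wheel_b between 0.8472 and 1.2472 rad and value of joint wheel_c between 3.9888 and 4.3888 rad and value of joint bolt above 0.054 m), for 0.2 s.
At the end, for the whole second after the job is handed in: The first, second and third wheels have their 4-, 2- and 5-pip faces straight up within 0.2 rad (11 degrees) and at rest, and the bolt is drawn at least 54 of its 60 mm (all of step 2 and velocity of joint wheel_a between -0.1 and 0.1 rad/s and velocity of joint wheel_b between -0.1 and 0.1 rad/s and velocity of joint wheel_c between -0.1 and 0.1 rad/s); the robot touches nothing.
It fails at once if the bolt is drawn more than 25 mm while the code is not set (value of joint bolt above 0.025 m and not (value of joint wheel_a between 2.9416 and 3.3416 rad and value of joint wheel_b between 0.8472 and 1.2472 rad and value of joint wheel_c between 3.9888 and 4.3888 rad)).
It fails at once if the pots is moved more than 30 mm or toppled (distance of pots_mid from where it was at the start of the episode above 0.03 m or angle between pots_mid's own z axis and vertical above 0.4 rad).
It fails at once if the tub is moved more than 30 mm or toppled (distance of tub_mid from where it was at the start of the episode above 0.03 m or angle between tub_mid's own z axis and vertical above 0.4 rad).
It fails at once if the torch is moved more than 30 mm or toppled (distance of torch_mid from where it was at the start of the episode above 0.03 m or angle between torch_mid's own z axis and vertical above 0.4 rad).
It fails at once if the ladle is moved more than 30 mm or toppled (distance of ladle_mid from where it was at the start of the episode above 0.03 m or angle between ladle_mid's own z axis and vertical above 0.4 rad).
It also fails if it takes over 72 s, if anything falls off the work surface, if the arm or the gripper's body presses on something with over 40 N, if the wrist force passes 120 N, or if a joint passes its speed limit or range.

ROBOT

A 6-joint arm with a two-finger parallel gripper is mounted at the origin on the work surface. World frame = base frame: x ahead of the robot, y to its left, z up, the work surface at z = 0. Lengths are in m, angles in rad, forces in N, time in s.
With the tool pointing down it reaches from about 0.375 to 0.9 m from the base axis. Payload 3.1 kg.
Tool frame: the origin (TCP) lies at the very end of the fingers, on their centre line; the grasp point (between the pads) lies 19 mm behind it (grip_depth is the distance from the TCP to the grasp point, in m); z points along the fingers, y is the line along which they close (so a half turn about z gives the same grasp; the last joint's range is limited). The gripper opens to 85 mm and grips with 20 to 120 N. Pads are 22 mm wide; open, the fingers measure 114 mm over their backs; the gripper's body (76 mm by 85 mm) begins 54 mm behind the grasp point. The pads swing forward as they close: fully open they stand 13 mm farther back than shut.
Start: joints at [-1.425, 0.527, 1.433, -0, 1.181, -0.178], TCP at [0.199, -0.592, 0.231] pointing down, gripper open.
Joint ranges: [-3.08, 3.08], [-0.75, 2.2], [0.22, 2.44], [-1.43, 4.57], [0, 2.65], [-2.85, 2.85]. Speed limits (rad/s): [2.79, 2.79, 3.14, 3.14, 3.14, 3.14].

INTERFACE

Orientations are given as a unit quaternion [x, y, z, w].
In Python, from station import * gives the robot as it stands.
- The arm moves only by the tool apply_moves, never from a script. Its argument "plan" is a list of rows, each a list of 7 numbers: the shift along the tool's x, y, z in m, then the turn, a rotation vector about the tool's x, y, z in rad, then the gripper command: -1 is fully open, 1 is shut, values between are in proportion. In form: [[dx, dy, dz, wx, wy, wz, jaw], ...]. A call has 1 to 8 rows; each row shifts and turns the commanded pose from where the row before left it, along the tool's axes as they then stand; what a row does not reach is not made up. A row lasts 1/8 s, in which the tool goes at most 62.5 mm and 10.7 degrees, less where a joint would pass 70% of its speed; a pose out of reach is approached as far as the arm can. A call is refused whole if a number of a shift passes 0.0625 or a number of a turn 0.188, either way. A call with a gripper value outside its range is refused whole. The fingers move at their own pace and stop on an object; "force" is the grip in N (left out, the last holds). Time passes only in rows, so rows that do not move let the fingers close. It gives the time, the measured TCP pose, the force, the opening and the grip force at its end, in the units of the state.
- sense(): the state, without advancing time (a new reading comes with each control period).
- snapshot(name): name is "scene" or "top" or "wrist"; returns the picture (480x640x3 uint8, red, green, blue); there is no depth.
- calibration(name): a dict with "camera_matrix" (3x3 intrinsics, pixels), "R" (3x3) and "t" (3): a world point X has camera coordinates R X + t; the wrist camera has in their place "mount" (4x4, takes a point from camera to tool coordinates, whose origin is the TCP and whose axes are the flange's). Camera axes: x right, y down, z forward; pixel columns grow to the right and rows downward; lengths in m; the calibration is good to about 2 mm. A picture is of the moment at which its call begins: read the wrist's pose just before it. calibration takes no time and is no camera call.
- sign_off(): hands the job in; it is judged then, once.
The state is a dict: "t": time; "q": joint angles; "qd": joint speeds; "tau": joint torques, N m; "tcp_pos": TCP position; "tool_rot": TCP orientation; "force": force on the tool from outside, world axes, zero at the start; "ft_torque": the same for the moment, N m; "finger_gap": opening from 0.0 (shut) to 1.0 (fully open); "gripper_force": force on a finger pad.
Only numpy, scipy, OpenCV 4.12 (cv2) and the standard library are available. Lean on these libraries where they do the work, as an engineer would, in place of code of your own. Each camera call takes 0.05 s, during which the arm holds its last target. There are 200 camera calls.

## Working session

There is one attempt and no reset: what is moved stays moved. The work goes in short steps, Python scripts to look and compute and a tool call to move; the robot and the scene stay as the last step left them, time stands still between calls to the robot, and variables do not carry over. Pictures are saved under pics/ and viewed, at most 10 in all, crops included, and the job is handed in when it is done.

Besides the shell and the picture viewer there is one more tool, called after ">>>" by a JSON object that holds its "op" and its "data", one argument or row to a line. apply_moves: Moves the arm, as the interface text tells. Its arguments: {"type":"object","properties":{"plan":{"type":"array"},"force":{"type":"number"}},"required":["plan"]}

```bash
mkdir -p pics; python3 - <<'E'
from station import *
import cv2
for n in("scene","top"):
    cv2.imwrite(f"pics/{n}0.png",snapshot(n)[:,:,::-1])
    c=calibration(n);print(n,c)
print(calibration("wrist"));s=sense();print(s)
E
```

```text
scene {'camera_matrix': array([[440.60361922,   0.        , 322.16804998],
       [  0.        , 440.60361922, 240.40309963],
       [  0.        ,   0.        ,   1.        ]]), 'R': array([[-0.77585181,  0.63070387, -0.01632787],
       [ 0.44065555,  0.52318211, -0.72945402],
       [-0.45152702, -0.57314319, -0.68383495]]), 't': array([ 0.47168941, -0.1873536 ,  1.28436047])}
top {'camera_matrix': array([[509.41082538,   0.        , 316.7250676 ],
       [  0.        , 509.41082538, 245.21759819],
       [  0.        ,   0.        ,   1.        ]]), 'R': array([[-0.00156984, -0.99999123, -0.00388198],
       [-0.9948449 ,  0.00195536, -0.10138934],
       [ 0.10139604,  0.00370281, -0.99483925]]), 't': array([0.01476168, 0.59960526, 1.32852386])}
{'camera_matrix': array([[336.69123055,   0.        , 325.35008069],
       [  0.        , 336.69123055, 243.98035721],
       [  0.        ,   0.        ,   1.        ]]), 'mount': array([[-4.53883936e-04, -9.61624569e-01, -2.74368334e-01,
         6.91193406e-02],
       [ 9.99999896e-01, -4.49800128e-04, -7.77970068e-05,
        -2.77
[... 165 characters left out ...]
 1.00000000e+00]])}
{'t': 0.1, 'q': array([-1.42548656e+00,  5.28368141e-01,  1.43374771e+00, -4.98479982e-07,
        1.18143793e+00, -1.78481602e-01]), 'qd': array([-0.00026235, -0.00379544, -0.00347576,  0.0025472 ,  0.00033008,
       -0.00016253]), 'tau': array([-3.79651347e-04, -4.43304062e+01, -1.78587037e+01, -1.78206860e-04,
        3.87657652e-03, -1.63696427e-05]), 'tcp_pos': array([ 0.19879666, -0.59186688,  0.23044302]), 'tool_rot': array([ 9.86923003e-01,  1.61189407e-01,  1.60323208e-05, -9.80431346e-04]), 'force': array([ 0.47734726, -0.3533852 ,  0.60021752]), 'ft_torque': array([ 0.00711648, -0.00673642,  0.03796829]), 'gripper_force': 0.0, 'finger_gap': 1.0042076274403198}
```

View pics/scene0.png

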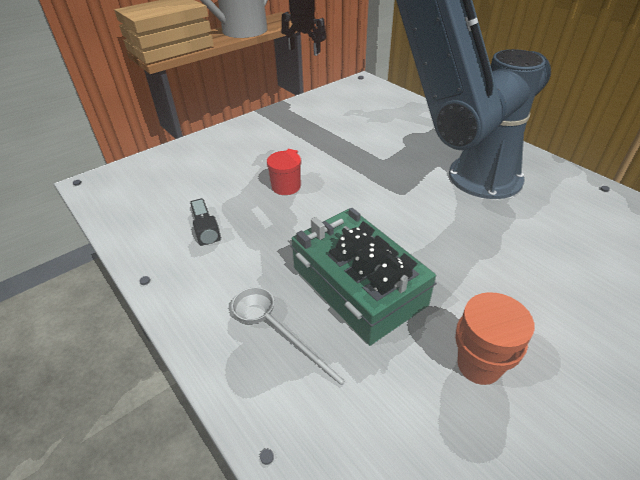

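View pics/top0.png

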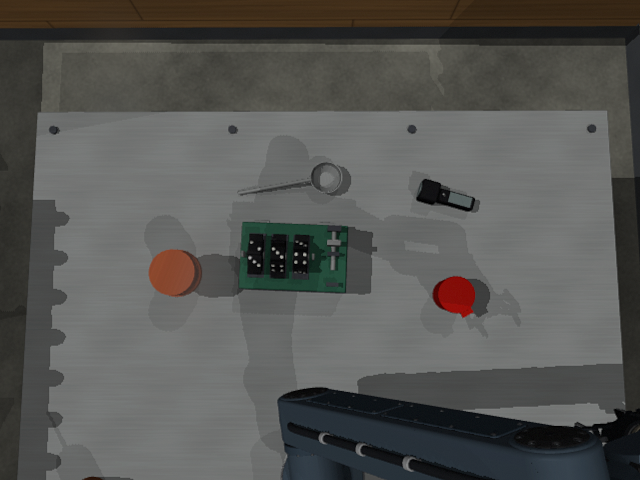

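The scene view shows the safe at about (365,275), with the pots at (490,340) and the ladle and torch beyond it. In the top view the safe covers (238..348, 222..293), with the wheels at x≈255, 279 and 302 and the bolt tab at about (335,240). Next I'll enlarge both.

```bash
python3 - <<'E'
import cv2,numpy as np
a=cv2.imread("pics/top0.png")[212:302,230:355]; b=cv2.imread("pics/scene0.png")[200:345,285:445]
a=cv2.resize(a,None,fx=6.4,fy=6.4,interpolation=cv2.INTER_CUBIC)
a=np.clip(a*1.5,0,255).astype(np.uint8)
cv2.imwrite("pics/topc.png",a)
cv2.imwrite("pics/scc.png",cv2.resize(b,None,fx=4,fy=4,interpolation=cv2.INTER_CUBIC))
E
```

```text
(no output)
```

View pics/topc.png

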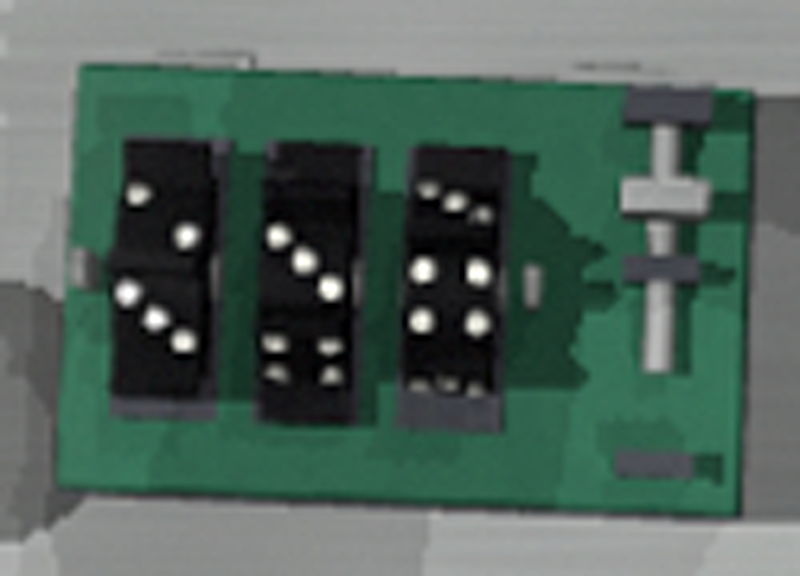

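View pics/scc.png

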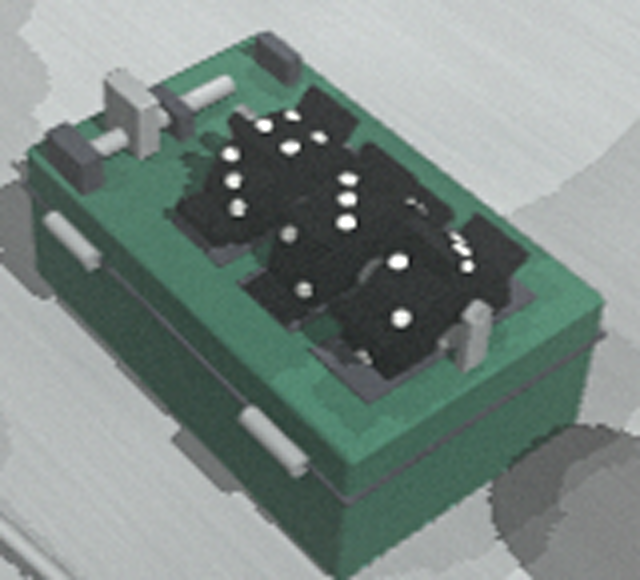

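The enlarged views show that a is between 2 (far side) and 3 (near side), b is about 3, and c is about 4. The bolt tab sits at top-crop (666,195). Now I'll fit one model to both views.

```bash
cat > fit.py <<'E'
from station import *
import numpy as np
from scipy.optimize import least_squares
C={n:calibration(n) for n in("top","scene")}
def proj(n,X):
    c=C[n];p=c["camera_matrix"]@(c["R"]@X+c["t"]);return p[:2]/p[2]
def W(p,X):
    c,s=np.cos(p[2]),np.sin(p[2]);return np.array([p[0]+c*X[0]-s*X[1],p[1]+s*X[0]+c*X[1],X[2]])
Y=dict(a=.056,b=0,c=-.056)
def pip(p,w,k,r=.040):
    t=p["abc".index(w)+3]-(k-1)*np.pi/3
    return np.array([r*np.sin(t),Y[w],.105+r*np.cos(t)])
T=lambda u,v:np.array([u/6.4+230-.4,v/6.4+212-.4]); S=lambda u,v:np.array([u/4+285-.4,v/4+200-.4])
ob=[]
for xy,uv in {(.085,.098):(80,65),(.085,-.172):(752,92),(-.085,-.172):(738,514),(-.085,.098):(58,487)}.items(): ob.append(("top",lambda p,xy=xy:(*xy,p[7]),T(*uv)))
for xy,uv in {(.085,.098):(348,462),(.085,-.172):(28,150),(-.085,.098):(606,300)}.items(): ob.append(("scene",lambda p,xy=xy:(*xy,p[7]),S(*uv)))
for w,k,uv in[("a",2,(161,215)),("a",3,(155,318)),("b",3,(304,262)),("b",4,(302,360)),("c",4,(449,297)),("c",3,(456,202))]: ob.append(("top",lambda p,w=w,k=k:pip(p,w,k),T(*uv)))
for w,k,uv in[("a",2,(400,290)),("b",3,(347,200)),("b",2,(297,262)),("c",4,(291,131)),("c",3,(233,181))]: ob.append(("scene",lambda p,w=w,k=k:pip(p,w,k),S(*uv)))
ob.append(("top",lambda p:(p[6],-.137,p[8]),T(666,195)));ob.append(("scene",lambda p:(p[6],-.137,p[8]),S(132,82)))
ob.append(("scene",lambda p:(0,.087,p[7]+.043),S(478,305)))
f=lambda p:np.concatenate([proj(n,W(p,g(p)))-uv for n,g,uv in ob])
r=least_squares(f,[.6,.1,0,1.57,2.1,3.14,.03,.1,.14],loss="soft_l1")
print(r.x.round(4));print(r.fun.reshape(-1,2).round(1).tolist() if 0 else f(r.x).reshape(-1,2).round(1).tolist())
p=r.x
np.save("p.npy",p)
E
python3 fit.py
```

```text
[ 0.5651  0.1108 -0.0446  1.6268  2.2438  3.018   0.0365  0.0951  0.1421]
[[-0.4, -0.3], [0.3, -0.1], [-0.0, 0.9], [-0.8, 0.5], [0.7, 1.1], [-0.9, -0.2], [0.5, -0.1], [-0.1, -0.2], [-0.2, -0.1], [-0.2, -0.3], [-0.2, -0.1], [-0.2, -0.4], [-0.3, 0.1], [-0.4, -0.8], [-0.3, -0.7], [-0.5, -0.4], [-0.3, -0.9], [-0.0, -0.3], [-0.2, 0.2], [-0.2, -0.0], [0.1, 0.0]]
```

```bash
cat > st.py <<'E'
from station import *
import numpy as np,sys
from scipy.spatial.transform import Rotation as R
p=np.load("p.npy");s=sense();c,n=np.cos(p[2]),np.sin(p[2])
Rs=np.array([[c,-n,0],[n,c,0],[0,0,1]])
x=Rs.T@(s["tcp_pos"]-[p[0],p[1],0]);M=R.from_quat(s["tool_rot"]).as_matrix()
Rt=Rs@np.diag([1,-1,-1.])
print("t",round(s["t"],2),"safe mm",(x*1e3).round(1),"turn left(tool)",R.from_matrix(M.T@Rt).as_rotvec().round(3),"F",s["force"].round(1),"gap",round(s["finger_gap"],2))
if len(sys.argv)>3:
    d=np.array([float(v) for v in sys.argv[1:4]])/1e3-x
    print("tool shift mm",(M.T@Rs@d*1e3).round(1),"aligned",(d*[1,-1,-1]*1e3).round(1))
E
cat > path.py <<'E'
# closed finger 22 mm deep in x pushes a rib; leading face x and bottom z by rib angle (hub frame, mm); TCP x = lead-11
import numpy as np
for d in range(-60,41,10):
    t=np.radians(d); r=np.linspace(36,56,400)
    X=r*np.sin(t)-4*np.cos(t); Z=r*np.cos(t)+4*np.sin(t)
    xt=X[-1]
    zb=(np.sqrt(max(0,1600-xt**2)) if xt<0 else 40)+4.5
    zb=min(zb,Z[-1]-4) if d<0 else zb
    k=Z>=zb; xf=X[k].min() if k.any() else np.nan
    print(d,"lead %.1f tcp x %.1f z above plate %.1f"%(xf,xf-11,zb+105),"tip z %.1f"%(Z[-1]+105))
E
python3 path.py; python3 st.py -68 56 220
```

```text
-60 lead -50.5 tcp x -61.5 z above plate 109.5 tip z 129.5
-50 lead -45.5 tcp x -56.5 z above plate 109.5 tip z 137.9
-40 lead -39.1 tcp x -50.1 z above plate 118.1 tip z 145.3
-30 lead -31.5 tcp x -42.5 z above plate 134.2 tip z 151.5
-20 lead -22.9 tcp x -33.9 z above plate 142.3 tip z 156.3
-10 lead -13.7 tcp x -24.7 z above plate 147.1 tip z 159.5
0 lead -4.0 tcp x -15.0 z above plate 149.3 tip z 161.0
10 lead 3.8 tcp x -7.2 z above plate 149.5 tip z 160.8
20 lead 11.9 tcp x 0.9 z above plate 149.5 tip z 159.0
30 lead 21.1 tcp x 10.1 z above plate 149.5 tip z 155.5
40 lead 32.1 tcp x 21.1 z above plate 149.5 tip z 150.5
t 0.1 safe mm [-334.6 -718.3  230.4] turn left(tool) [-0.002  0.     0.368] F [ 0.5 -0.4  0.6] gap 1.0
tool shift mm [ 527.5 -626.3   11.8] aligned [ 266.6 -774.3   10.4]
```

>>> {"op": "apply_moves", "data": {
  "plan": [
    [0,0,0,0,0,0.184,1],
    [0,0,0,0,0,0.184,1]
  ],
  "force": 40
}}

```text
t: 0.35
tcp_pos: [0.1988, -0.5921, 0.2307]
tool_rot: [1.0, -0.025, -0.0, -0.001]
force: [0.8, 0.6, 0.3]
finger_gap: 0.605
gripper_force: 0.0
```

```bash
python3 st.py -68 56 220
```

```text
t 0.35 safe mm [-334.6 -718.5  230.7] turn left(tool) [-0.001  0.    -0.006] F [0.8 0.6 0.3] gap 0.61
tool shift mm [ 262.2 -775.9   11.6] aligned [ 266.6 -774.5   10.7]
```

>>> {"op": "apply_moves", "data": {
  "plan": [
    [0.025,-0.045,0,0,0,0,1],
    [0.025,-0.045,0,0,0,0,1],
    [0.025,-0.045,0,0,0,0,1],
    [0.025,-0.045,0,0,0,0,1],
    [0.025,-0.045,0,0,0,0,1],
    [0.025,-0.045,0,0,0,0,1],
    [0.025,-0.045,0,0,0,0,1],
    [0.025,-0.045,0,0,0,0,1]
  ]
}}

```text
t: 1.35
tcp_pos: [0.4151, -0.2401, 0.2311]
tool_rot: [1.0, -0.022, -0.0, -0.0]
force: [0.4, -1.0, 0.5]
finger_gap: 0.002
gripper_force: 0.0
```

>>> {"op": "apply_moves", "data": {
  "plan": [
    [0.008,-0.045,0,0,0,0,1],
    [0.008,-0.045,0,0,0,0,1],
    [0.008,-0.045,0,0,0,0,1],
    [0.008,-0.045,0,0,0,0,1],
    [0.008,-0.045,0,0,0,0,1],
    [0.008,-0.045,0,0,0,0,1],
    [0.008,-0.045,0,0,0,0,1],
    [0.008,-0.045,0,0,0,0,1]
  ]
}}

```text
t: 2.35
tcp_pos: [0.4944, 0.1166, 0.2311]
tool_rot: [1.0, -0.022, -0.0, 0.0]
force: [0.7, -0.5, -0.8]
finger_gap: -0.003
gripper_force: 0.0
```

```bash
python3 st.py -68 56 220
```

```text
t 2.35 safe mm [-70.9   2.7 231.1] turn left(tool) [0. 0. 0.] F [ 0.7 -0.5 -0.8] gap -0.0
tool shift mm [  2.9 -53.3  11.1] aligned [  2.9 -53.3  11.1]
```

>>> {"op": "apply_moves", "data": {
  "plan": [
    [0.001,-0.027,0,0,0,0,1],
    [0.001,-0.026,0,0,0,0,1],
    [0,0,0.04,0,0,0,1],
    [0,0,0.04,0,0,0,1],
    [0,0,0.029,0,0,0,1],
    [0,0,0,0,0,0,1]
  ]
}}

```text
t: 3.1
tcp_pos: [0.4968, 0.1678, 0.1202]
tool_rot: [1.0, -0.022, -0.003, 0.0]
force: [-0.2, -0.4, 0.3]
finger_gap: 0.003
gripper_force: 0.0
```

```bash
python3 st.py -60 56 122
```

```text
t 3.1 safe mm [-70.8  53.9 120.2] turn left(tool) [0.001 0.006 0.   ] F [-0.2 -0.4  0.3] gap 0.0
tool shift mm [10.8 -2.1 -1.9] aligned [10.8 -2.1 -1.8]
```

>>> {"op": "apply_moves", "data": {
  "plan": [
    [0.01,-0.002,-0.002,0,0,0,1],
    [0.011,0,-0.002,0,0,0,1],
    [0.0075,0,-0.011,0,0,0,1],
    [0.0085,0,-0.0075,0,0,0,1],
    [0.009,0,-0.005,0,0,0,1],
    [0.01,0,-0.0025,0,0,0,1],
    [0,0,0,0,0,0,1]
  ]
}}

```text
t: 3.98
tcp_pos: [0.5573, 0.1675, 0.1532]
tool_rot: [1.0, -0.022, 0.002, -0.0]
force: [1.0, 0.3, 0.2]
finger_gap: 0.001
gripper_force: 0.0
```

```bash
python3 st.py 10 56 150
```

```text
t 3.98 safe mm [-10.3  56.3 153.2] turn left(tool) [-0.001 -0.004  0.   ] F [1.  0.3 0.2] gap 0.0
tool shift mm [20.3  0.3  3.3] aligned [20.3  0.3  3.2]
```

>>> {"op": "apply_moves", "data": {
  "plan": [
    [0,0,0.003,0,0.002,0,1],
    [0.007,0,0,0,0,0,1],
    [0.007,0,0,0,0,0,1]
  ]
}}

```text
t: 4.35
tcp_pos: [0.5675, 0.1668, 0.1484]
tool_rot: [1.0, -0.022, -0.001, 0.0]
force: [-2.9, -0.2, -0.9]
finger_gap: 0.0
gripper_force: 1.3
```

```bash
python3 st.py 10 56 150
```

```text
t 4.35 safe mm [-1.000e-01  5.610e+01  1.484e+02] turn left(tool) [0.    0.002 0.   ] F [-2.9 -0.2 -0.9] gap 0.0
tool shift mm [10.1  0.1 -1.6] aligned [10.1  0.1 -1.6]
```

>>> {"op": "apply_moves", "data": {
  "plan": [
    [0.005,0,-0.001,0,0,0,1],
    [0.001,0,0,0,0,0,1],
    [0,0,0,0,0,0,1]
  ]
}}

```text
t: 4.72
tcp_pos: [0.5751, 0.1666, 0.1504]
tool_rot: [1.0, -0.022, 0.001, 0.0]
force: [-2.1, 0.4, -0.8]
finger_gap: 0.003
gripper_force: 0.7
```

```bash
python3 st.py 10 56 150
```

```text
t 4.72 safe mm [  7.5  56.2 150.4] turn left(tool) [ 0.    -0.003  0.   ] F [-2.1  0.4 -0.8] gap 0.0
tool shift mm [2.5 0.2 0.4] aligned [2.5 0.2 0.4]
```

>>> {"op": "apply_moves", "data": {
  "plan": [
    [0.0025,0,0,0,0.002,0,1],
    [0,0,0,0,0,0,1],
    [-0.006,0,0,0,0,0,1],
    [0,0,-0.03,0,0,0,1],
    [0,0,-0.03,0,0,0,1],
    [0.028,0.028,0,0,0,0,1],
    [0.028,0.028,0,0,0,0,1],
    [0,0,0,0,0,0,1]
  ]
}}

```text
t: 5.72
tcp_pos: [0.6277, 0.1061, 0.2114]
tool_rot: [1.0, -0.024, 0.005, 0.0]
force: [-0.8, 0.9, -0.2]
finger_gap: -0.004
gripper_force: 0.0
```

```bash
python3 st.py 61 0 121
```

```text
t 5.72 safe mm [ 62.7  -1.9 211.4] turn left(tool) [ 0.    -0.01  -0.003] F [-0.8  0.9 -0.2] gap -0.0
tool shift mm [-2.6 -2.  90.4] aligned [-1.7 -1.9 90.4]
```

>>> {"op": "apply_moves", "data": {
  "plan": [
    [0,-0.001,0.03,0,0,0,1],
    [0,0,0.03,0,0,0,1],
    [0,0,0.026,0,0,0,1],
    [0,0,0,0,0,0,1],
    [0,0,0,0,0,0,1]
  ]
}}

```text
t: 6.35
tcp_pos: [0.6256, 0.1098, 0.1257]
tool_rot: [1.0, -0.022, 0.003, -0.0]
force: [-0.3, -1.0, -0.2]
finger_gap: -0.001
gripper_force: 0.0
```

```bash
python3 st.py 50 0 121
```

```text
t 6.35 safe mm [ 60.5   1.7 125.7] turn left(tool) [-0.    -0.006  0.001] F [-0.3 -1.  -0.2] gap -0.0
tool shift mm [-10.5   1.7   4.6] aligned [-10.5   1.7   4.7]
```

>>> {"op": "apply_moves", "data": {
  "plan": [
    [-0.01,0.001,0,0,0.003,0,1],
    [-0.008,0,-0.009,0,0.003,0,1],
    [-0.0085,0,-0.0075,0,0,0,1],
    [-0.009,0,-0.005,0,0,0,1],
    [-0.01,0,-0.0015,0,0,0,1],
    [-0.007,0,0,0,0,0,1],
    [0,0,0,0,0,0,1],
    [0,0,0,0,0,0,1]
  ]
}}

```text
t: 7.35
tcp_pos: [0.5713, 0.1108, 0.1467]
tool_rot: [1.0, -0.022, 0.004, 0.0]
force: [-0.1, 0.2, 0.5]
finger_gap: 0.001
gripper_force: 0.1
```

```bash
python3 st.py -10 0 150
```

```text
t 7.35 safe mm [  6.2   0.3 146.7] turn left(tool) [-0.    -0.008  0.   ] F [-0.1  0.2  0.5] gap 0.0
tool shift mm [-16.2   0.3  -3.4] aligned [-16.2   0.3  -3.3]
```

>>> {"op": "apply_moves", "data": {
  "plan": [
    [0,0,-0.003,0,0,0,1],
    [-0.006,0,0,0,0,0,1],
    [-0.006,0,0,0,0,0,1],
    [-0.003,0,0,0,0,0,1],
    [0,0,0,0,0,0,1],
    [0,0,0,0,0,0,1]
  ]
}}

```text
t: 8.1
tcp_pos: [0.5568, 0.1114, 0.15]
tool_rot: [1.0, -0.022, 0.005, 0.0]
force: [1.2, -0.5, 0.9]
finger_gap: 0.001
gripper_force: 0.6
```

```bash
python3 st.py -10 0 150
```

```text
t 8.1 safe mm [ -8.3   0.2 150. ] turn left(tool) [ 0.    -0.009  0.   ] F [ 1.2 -0.5  0.9] gap 0.0
tool shift mm [-1.7  0.2 -0. ] aligned [-1.7  0.2 -0. ]
```

>>> {"op": "apply_moves", "data": {
  "plan": [
    [-0.002,0,0,0,0,0,1],
    [0,0,0,0,0,0,1],
    [0.005,0,0,0,0,0,1],
    [0,0,-0.03,0,0,0,1],
    [0,0,-0.03,0,0,0,1],
    [-0.028,0.028,0,0,0,0,1],
    [-0.028,0.028,0,0,0,0,1],
    [0,0,0,0,0,0,1]
  ]
}}

```text
t: 9.1
tcp_pos: [0.4979, 0.057, 0.209]
tool_rot: [1.0, -0.023, 0.002, -0.0]
force: [0.5, 0.1, -0.3]
finger_gap: 0.001
gripper_force: 0.0
```

```bash
python3 st.py -61 -56 121
```

```text
t 9.1 safe mm [-64.7 -56.7 209. ] turn left(tool) [-0.    -0.005 -0.002] F [ 0.5  0.1 -0.3] gap 0.0
tool shift mm [ 3.3 -0.7 88. ] aligned [ 3.7 -0.7 88. ]
```

>>> {"op": "apply_moves", "data": {
  "plan": [
    [0.002,0,0.03,0,0,0,1],
    [0,0,0.03,0,0,0,1],
    [0,0,0.026,0,0,0,1],
    [0,0,0,0,0,0,1],
    [0,0,0,0,0,0,1]
  ]
}}

```text
t: 9.72
tcp_pos: [0.5049, 0.0579, 0.1239]
tool_rot: [1.0, -0.022, 0.005, 0.0]
force: [-0.3, 0.6, 0.6]
finger_gap: -0.002
gripper_force: 0.0
```

```bash
python3 st.py -50 -56 125
```

```text
t 9.72 safe mm [-57.8 -55.5 123.9] turn left(tool) [-0.    -0.011  0.001] F [-0.3  0.6  0.6] gap -0.0
tool shift mm [ 7.8  0.5 -1. ] aligned [ 7.8  0.5 -1.1]
```

>>> {"op": "apply_moves", "data": {
  "plan": [
    [0.008,0,-0.001,0,-0.008,0,1],
    [0.0075,0,-0.01,0,0,0,1],
    [0.0085,0,-0.0075,0,0,0,1],
    [0.009,0,-0.005,0,0,0,1],
    [0.01,0,-0.0025,0,0,0,1],
    [0.007,0,0,0,0,0,1],
    [0,0,0,0,0,0,1],
    [0,0,0,0,0,0,1]
  ]
}}

```text
t: 10.72
tcp_pos: [0.5546, 0.0553, 0.1496]
tool_rot: [1.0, -0.022, 0.002, 0.0]
force: [0.6, -0.9, 0.2]
finger_gap: -0.004
gripper_force: 0.0
```

```bash
python3 st.py 10 -56 150
```

```text
t 10.72 safe mm [ -8.  -55.9 149.6] turn left(tool) [ 0.    -0.004  0.   ] F [ 0.6 -0.9  0.2] gap -0.0
tool shift mm [18.   0.1 -0.3] aligned [18.   0.1 -0.4]
```

>>> {"op": "apply_moves", "data": {
  "plan": [
    [0.006,0,0,0,0,0,1],
    [0.006,0,0,0,0,0,1],
    [0.006,0,0,0,0,0,1],
    [0,0,0,0,0,0,1],
    [0,0,0,0,0,0,1]
  ]
}}

```text
t: 11.35
tcp_pos: [0.5729, 0.0546, 0.15]
tool_rot: [1.0, -0.022, 0.002, 0.0]
force: [-1.0, -0.1, 0.3]
finger_gap: 0.003
gripper_force: 0.2
```

```bash
python3 st.py 10 -56 150
```

```text
t 11.35 safe mm [ 10.3 -55.8 150. ] turn left(tool) [ 0.    -0.004  0.   ] F [-1.  -0.1  0.3] gap 0.0
tool shift mm [-0.3  0.2 -0. ] aligned [-0.3  0.2 -0. ]
```

>>> {"op": "apply_moves", "data": {
  "plan": [
    [0,0,0,0,0,0,1],
    [-0.006,0,0,0,0,0,1],
    [0,0,-0.03,0,0,0,1],
    [0,0,-0.03,0,0,0,1],
    [-0.02,0,-0.03,0,0,0,1],
    [-0.02,0,-0.03,0,0,0,1],
    [0,0,0,0,0,0,1],
    [0,0,0,0,0,0,1]
  ]
}}

```text
t: 12.35
tcp_pos: [0.5258, 0.0567, 0.2693]
tool_rot: [1.0, -0.022, 0.001, 0.0]
force: [-0.3, -0.2, -0.2]
finger_gap: 0.002
gripper_force: 0.0
```

```bash
python3 st.py; python3 - <<'E'
from station import *
import cv2,numpy as np
s=sense();np.save("pose.npy",np.r_[s["tcp_pos"],s["tool_rot"]])
a=snapshot("wrist")[:,:,::-1];cv2.imwrite("pics/w1.png",a)
a=snapshot("scene")[:,:,::-1];cv2.imwrite("pics/s1.png",a)
E
```

```text
t 12.35 safe mm [-36.9 -55.8 269.3] turn left(tool) [ 0.    -0.002  0.   ] F [-0.3 -0.2 -0.2] gap 0.0
```

View pics/w1.png

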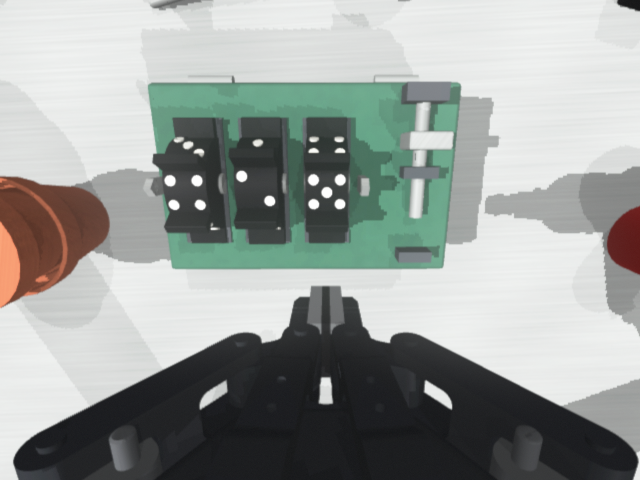

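The wrist view shows 4, 2, 5 with face centres at (185.5,193), (255,188.5) and (326,192). The tab top is at about (431,140). I'll check the angles and the tab position.

```bash
cat > chk.py <<'E'
from fit import *
from scipy.spatial.transform import Rotation as Ro
from scipy.optimize import brentq
P=np.load("pose.npy");c=calibration("wrist");M=np.eye(4);M[:3,:3]=Ro.from_quat(P[3:]).as_matrix();M[:3,3]=P[:3]
T2=np.linalg.inv(M@c["mount"])
def pw(X):
    q=c["camera_matrix"]@(T2[:3,:3]@X+T2[:3,3]);return q[:2]/q[2]
for w,k,uv in[("a",4,(185.5,193)),("b",2,(255,188.5)),("c",5,(326,192))]:
    def e(d):
        q=p.copy();q["abc".index(w)+3]=(k-1)*np.pi/3+d[0];return pw(W(q,pip(q,w,k)))-uv
    s=least_squares(e,[0]);print(w,"err rad",s.x.round(3),"res",s.fun.round(1))
for n,X in dict(tab=(p[6],-.137,.141),fl=(.085,.098,.1),fr=(.085,-.172,.1),nr=(-.085,-.172,.1),nl=(-.085,.098,.1)).items(): print(n,pw(W(p,np.array(X))).round(1))
E
python3 chk.py | tail -8; python3 st.py 60 -137 220
```

```text
a err rad [-0.048] res [-1.4  0.2]
b err rad [0.044] res [-0.5  0. ]
c err rad [-0.024] res [-0.6  0. ]
tab [430.3 142.6]
fl [144.4  84. ]
fr [461.8  83.9]
nr [442.9 271.8]
nl [169.6 271.8]
t 12.45 safe mm [-37.  -55.8 268.4] turn left(tool) [-0. -0.  0.] F [-0.2  0.4 -0.1] gap -0.0
tool shift mm [97.  81.2 48.5] aligned [97.  81.2 48.4]
```

>>> {"op": "apply_moves", "data": {
  "plan": [
    [0.025,0.02,0,0,0,0,1],
    [0.025,0.02,0,0,0,0,1],
    [0.025,0.02,0.02,0,0,0,1],
    [0.025,0.02,0.03,0,0,0,1],
    [0,0,0.03,0,0,0,1],
    [0,0,0,0,0,0,1],
    [0,0,0,0,0,0,1]
  ]
}}

```text
t: 13.32
tcp_pos: [0.6226, -0.0275, 0.1898]
tool_rot: [1.0, -0.022, 0.001, -0.0]
force: [-0.1, -0.6, 0.2]
finger_gap: -0.001
gripper_force: 0.0
```

```bash
python3 st.py 65 -137 128
```

```text
t 13.32 safe mm [  63.6 -135.6  189.8] turn left(tool) [-0.    -0.002  0.001] F [-0.1 -0.6  0.2] gap -0.0
tool shift mm [ 1.3  1.4 61.8] aligned [ 1.4  1.4 61.8]
```

>>> {"op": "apply_moves", "data": {
  "plan": [
    [0.001,0.001,0.03,0,0,0,1],
    [0,0,0.031,0,0,0,1],
    [0,0,0,0,0,0,1],
    [0,0,0,0,0,0,1]
  ]
}}

```text
t: 13.82
tcp_pos: [0.6246, -0.0287, 0.1307]
tool_rot: [1.0, -0.022, 0.003, 0.0]
force: [-0.6, -0.0, -0.4]
finger_gap: 0.0
gripper_force: 0.0
```

```bash
python3 st.py -6 -137 129
```

```text
t 13.82 safe mm [  65.7 -136.7  130.7] turn left(tool) [ 0.001 -0.005  0.001] F [-0.6 -0.  -0.4] gap 0.0
tool shift mm [-71.7   0.2   1.3] aligned [-71.7   0.3   1.7]
```

>>> {"op": "apply_moves", "data": {
  "plan": [
    [-0.012,0,0,0,0,0,1],
    [-0.012,0,0,0,0,0,1],
    [-0.012,0,0,0,0,0,1],
    [-0.012,0,0,0,0,0,1],
    [-0.01,0,0,0,0,0,1],
    [-0.007,0,0,0,0,0,1],
    [0,0,0,0,0,0,1],
    [0,0,0,0,0,0,1]
  ]
}}

```text
t: 14.82
tcp_pos: [0.5616, -0.026, 0.1289]
tool_rot: [1.0, -0.023, 0.005, 0.0]
force: [7.7, 1.2, -1.9]
finger_gap: -0.0
gripper_force: 4.0
```

```bash
python3 st.py -6 -137 130
```

```text
t 14.82 safe mm [   2.6 -136.8  128.9] turn left(tool) [ 0.    -0.01  -0.001] F [ 7.7  1.2 -1.9] gap -0.0
tool shift mm [-8.6  0.2 -1.2] aligned [-8.6  0.2 -1.1]
```

>>> {"op": "apply_moves", "data": {
  "plan": [
    [-0.003,0,0,0,0,0,1],
    [0,0,0,0,0,0,1],
    [0,0,0,0,0,0,1]
  ]
}}

```text
t: 15.2
tcp_pos: [0.5616, -0.0261, 0.129]
tool_rot: [1.0, -0.023, 0.008, 0.0]
force: [13.9, 1.6, -6.2]
finger_gap: 0.0
gripper_force: 6.5
```

```bash
python3 st.py -6 -137 130
```

```text
t 15.2 safe mm [   2.6 -136.9  129. ] turn left(tool) [ 0.    -0.016 -0.001] F [13.9  1.6 -6.2] gap 0.0
tool shift mm [-8.6  0.1 -1.1] aligned [-8.6  0.1 -1. ]
```

>>> {"op": "apply_moves", "data": {
  "plan": [
    [0.009,0,0,0,0,0,1],
    [0.004,0,0,0,0,0,1],
    [0,0,-0.03,0,0,0,1],
    [0,0,-0.03,0,0,0,1],
    [-0.025,0,-0.03,0,0,0,1],
    [-0.025,0,-0.03,0,0,0,1],
    [0,0,0,0,0,0,1],
    [0,0,0,0,0,0,1]
  ]
}}

```text
t: 16.2
tcp_pos: [0.5177, -0.0239, 0.2478]
tool_rot: [1.0, -0.022, 0.0, -0.0]
force: [-0.2, 0.7, -0.5]
finger_gap: -0.001
gripper_force: 0.0
```

```bash
python3 st.py; python3 - <<'E'
from station import *
import cv2,numpy as np
s=sense();np.save("pose.npy",np.r_[s["tcp_pos"],s["tool_rot"]])
a=snapshot("wrist")[:,:,::-1];cv2.imwrite("pics/w2.png",a)
E
python3 - <<'E'
from chk import *
for b in (0,.03,.045,.054,.06): print(b,pw(W(p,np.array((p[6]-b,-.137,.141)))).round(1))
E
```

```text
t 16.2 safe mm [ -41.4 -136.7  247.8] turn left(tool) [-0.    -0.001  0.   ] F [-0.2  0.7 -0.5] gap -0.0
[ 0.5651  0.1108 -0.0446  1.6268  2.2438  3.018   0.0365  0.0951  0.1421]
[[-0.4, -0.3], [0.3, -0.1], [-0.0, 0.9], [-0.8, 0.5], [0.7, 1.1], [-0.9, -0.2], [0.5, -0.1], [-0.1, -0.2], [-0.2, -0.1], [-0.2, -0.3], [-0.2, -0.1], [-0.2, -0.4], [-0.3, 0.1], [-0.4, -0.8], [-0.3, -0.7], [-0.5, -0.4], [-0.3, -0.9], [-0.0, -0.3], [-0.2, 0.2], [-0.2, -0.0], [0.1, 0.0]]
a err rad [-2.827] res [-61.3  -1.4]
b err rad [-2.886] res [-72.3   0.7]
c err rad [-2.833] res [-84.9  -0.7]
tab [325.6 135.1]
fl [26.3 72.3]
fr [370.2  72.2]
nr [363.5 275.1]
nl [ 71.1 275.1]
0 [325.6 135.1]
0.03 [325.6 178.2]
0.045 [325.6 198.7]
0.054 [325.6 210.6]
0.06 [325.6 218.5]
```

View pics/w2.png

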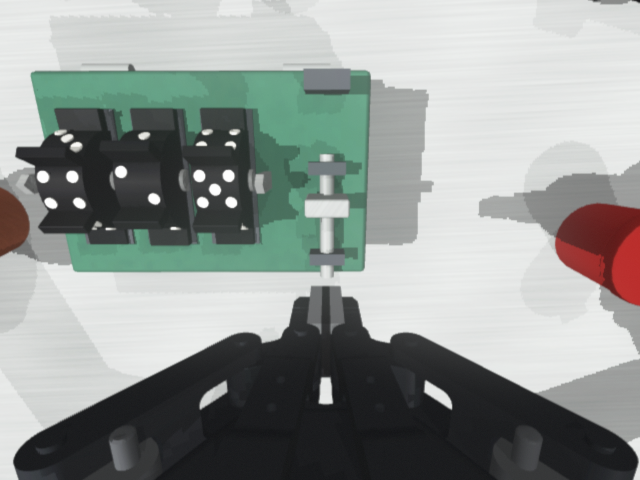

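The wrist view shows the tab at rows 198–217 and the wheels still at 4, 2, 5. The predicted row for 54 mm is 211, so this is marginal. I'll measure the edges more finely.

```bash
python3 - <<'E'
import cv2,numpy as np
a=cv2.imread("pics/w1.png").astype(int).sum(2)//3;b=cv2.imread("pics/w2.png").astype(int).sum(2)//3
print("w1 wing",a[126:156,443:450].mean(1).round().astype(int).tolist())
print("w2 wing",b[190:224,339:346].mean(1).round().astype(int).tolist(),b[190:224,307:314].mean(1).round().astype(int).tolist())
print("far edge w2",b[62:80,250:290].mean(1).astype(int).tolist(),"near",b[262:282,250:290].mean(1).astype(int).tolist())
A=cv2.imread("pics/w1.png")[75:275,385:465];B=cv2.imread("pics/w2.png")[65:285,290:380]
cv2.imwrite("pics/cmp.png",np.hstack([cv2.resize(A,(240*1,600)),cv2.resize(B,(245,600))]))
E
cat >> chk.py <<'E'
E
python3 - <<'E' | tail -6
from chk import *
for b in (.05,.056,.062):
    for e in(.007,-.007): print(b,e,pw(W(p,np.array((p[6]-b+e,-.137,.141)))).round(1), "bottom-ish z=.122", pw(W(p,np.array((p[6]-b+e,-.137,.122)))).round(1))
E
```

```text
w1 wing [142, 142, 141, 141, 139, 171, 209, 224, 229, 229, 229, 229, 230, 230, 230, 230, 230, 230, 230, 229, 228, 223, 206, 167, 137, 139, 140, 141, 141, 141]
w2 wing [106, 106, 106, 106, 104, 105, 105, 105, 109, 142, 183, 212, 223, 225, 225, 225, 225, 226, 226, 226, 225, 225, 225, 224, 224, 219, 205, 162, 114, 108, 109, 109, 109, 109] [120, 120, 119, 113, 106, 105, 105, 104, 108, 139, 183, 215, 225, 228, 228, 228, 228, 227, 227, 227, 226, 226, 226, 226, 225, 221, 209, 167, 126, 124, 124, 124, 124, 124]
far edge w2 [211, 210, 209, 210, 211, 211, 210, 206, 165, 118, 123, 129, 133, 136, 136, 136, 136, 136] near [132, 132, 133, 133, 133, 133, 133, 130, 126, 144, 192, 218, 220, 220, 220, 221, 221, 220, 221, 223]
0.05 0.007 [325.6 196. ] bottom-ish z=.122 [325.6 192.7]
0.05 -0.007 [325.6 214.6] bottom-ish z=.122 [325.6 210.1]
0.056 0.007 [325.6 204. ] bottom-ish z=.122 [325.6 200.2]
0.056 -0.007 [325.6 222.4] bottom-ish z=.122 [325.6 217.4]
0.062 0.007 [325.6 212. ] bottom-ish z=.122 [325.6 207.7]
0.062 -0.007 [325.6 230.1] bottom-ish z=.122 [325.6 224.6]
```

View pics/cmp.png

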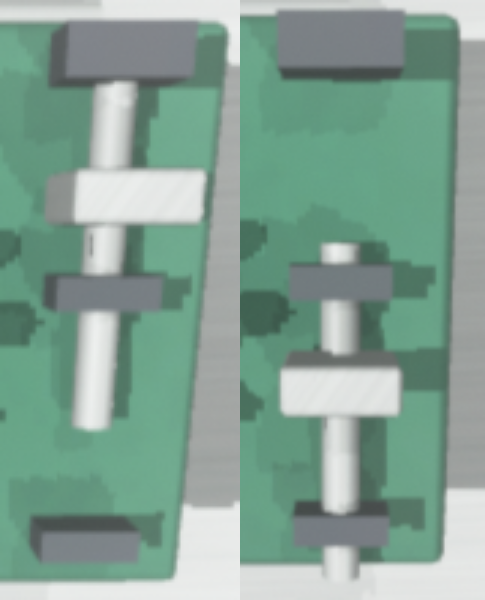

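The tab top spans rows 199.5–217. After allowing for the image offset, that is about 54 mm of travel from where I found it. It looks like the stop, because force rose with no motion, but I'll push again higher up to rule out contact with a guide.

>>> {"op": "apply_moves", "data": {
  "plan": [
    [0.03,0,0,0,0,0,1],
    [0.033,0,0,0,0,0,1],
    [0,0,0.03,0,0,0,1],
    [0,0,0.03,0,0,0,1],
    [0,0,0.03,0,0,0,1],
    [0,0,0.024,0,0,0,1],
    [0,0,0,0,0,0,1],
    [0,0,0,0,0,0,1]
  ]
}}

```text
t: 17.25
tcp_pos: [0.5818, -0.0269, 0.1344]
tool_rot: [1.0, -0.022, 0.001, -0.0]
force: [-0.3, 0.2, 0.6]
finger_gap: 0.0
gripper_force: 0.0
```

```bash
python3 st.py -6 -137 134
```

```text
t 17.25 safe mm [  22.8 -136.8  134.4] turn left(tool) [-0.    -0.002  0.   ] F [-0.3  0.2  0.6] gap 0.0
tool shift mm [-28.8   0.2   0.4] aligned [-28.8   0.2   0.4]
```

>>> {"op": "apply_moves", "data": {
  "plan": [
    [-0.01,0,0,0,0,0,1],
    [-0.006,0,0,0,0,0,1],
    [-0.004,0,0,0,0,0,1],
    [-0.003,0,0,0,0,0,1],
    [0,0,0,0,0,0,1]
  ]
}}

```text
t: 17.88
tcp_pos: [0.5615, -0.026, 0.1355]
tool_rot: [1.0, -0.023, 0.005, 0.0]
force: [5.4, 2.2, -2.7]
finger_gap: -0.001
gripper_force: 2.8
```

>>> {"op": "apply_moves", "data": {
  "plan": [
    [-0.004,0,0,0,0,0,1],
    [-0.004,0,0,0,0,0,1],
    [0,0,0,0,0,0,1],
    [0,0,0,0,0,0,1]
  ]
}}

```text
t: 18.38
tcp_pos: [0.5611, -0.0262, 0.1361]
tool_rot: [1.0, -0.023, 0.013, 0.001]
force: [17.9, 4.7, -12.8]
finger_gap: 0.002
gripper_force: 8.9
```

```bash
python3 st.py -6 -137 134
```

```text
t 18.38 safe mm [   2.1 -137.   136.1] turn left(tool) [ 0.001 -0.026 -0.002] F [ 17.9   4.7 -12.8] gap 0.0
tool shift mm [-8.2  0.   1.8] aligned [-8.1  0.   2.1]
```

The tab stays in the same place under 18 N, so the bolt is at its stop. I'll back off, lift clear, check and hand in.

>>> {"op": "apply_moves", "data": {
  "plan": [
    [0.012,0,0,0,0,0,1],
    [0.006,0,0,0,0,0,1],
    [0,0,-0.03,0,0,0,1],
    [0,0,-0.03,0,0,0,1],
    [-0.02,0,-0.03,0,0,0,1],
    [-0.025,0,-0.03,0,0,0,1],
    [0,0,0,0,0,0,1],
    [0,0,0,0,0,0,1]
  ]
}}

```text
t: 19.38
tcp_pos: [0.5229, -0.0243, 0.2541]
tool_rot: [1.0, -0.022, 0.001, -0.0]
force: [-0.1, 0.3, 0.2]
finger_gap: 0.002
gripper_force: 0.0
```

```bash
python3 st.py; python3 - <<'E'
from station import *
import cv2,numpy as np
a=snapshot("wrist")[:,:,::-1];cv2.imwrite("pics/w3.png",a)
E
```

```text
t 19.38 safe mm [ -36.2 -136.8  254.1] turn left(tool) [-0.    -0.001  0.   ] F [-0.1  0.3  0.2] gap 0.0
```

View pics/w3.png

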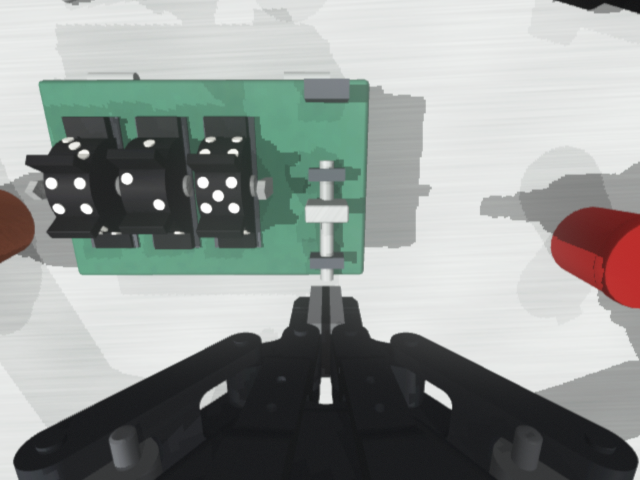

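The final view shows 4, 2, 5 at (70,195), (143,190) and (218,195). The tab is at (326,213), against its stop, and the gripper is clear.

```bash
python3 -c "
from station import *
print(sign_off())"
```

```text
the job is handed in; nothing more can be done
None
```

I handed the job in after about 19 s of robot time: the wheels show 4, 2, 5 (within about 0.05 rad), the bolt is drawn until it stopped moving (18 N wouldn't shift it; the camera shows about 54 mm from where it started, so I take that as its end stop), the gripper is clear and touched only the wheels and bolt; no verdict came back.

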